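Load the thermostat block in run order

TASK

Load the aluminium thermostat block for a timed run: move the four sample bottles over from the white rack one at a time, keeping their order; on both, count from the end with the wire loop, first bottle first into the first hole, then the second, and so on. Keep them upright, lower each to the bottom of its hole rather than dropping it, and leave the things around them undisturbed.

Things in the scene. Friction and masses are not known exactly. Their poses are not given: they have to be found in the camera images.
- rack: White plastic rack, fixed, 60 (its x) x 216 (its y) x 44 mm high; holds the bottles at the start. Origin: centre of its underside, z up. Four holes 35 mm wide along its y axis (x = 0) at y = +78 (first), +26, -26, -78 mm (fourth). A dark steel wire loop sticks out 40 mm from its +y end, 32 mm up. Bottles stand 8 mm above its underside; its top plate is at 44 mm.
- block: Aluminium block on a black foot, fixed, 60 (its x) x 216 (its y) x 44 mm high, empty. Origin: centre of its underside, z up. Four holes 35 mm wide, flared to 43 mm, along its y axis (x = 0) at y = +78 (first), +26, -26, -78 mm (fourth); floor 8 mm, top face 44 mm above the underside. A dark steel wire loop sticks out 40 mm from its +y end, 32 mm up. It may be turned any way round.
- screw_bottle: Clear bottle, 28 mm across and 100 mm high, with a white ribbed screw cap 32 mm across over the top 22 mm. Rigid, about 60 g, caps do not come off. Origin at the centre of its underside, z along its axis to the cap. Which hole of the rack it starts in changes.
- stopper_bottle: Clear bottle, 28 mm across and 92 mm high over all, with a dark rubber stopper over the top 20 mm, 27 mm across below and 31 mm at the top. Rigid, about 60 g. Origin at the centre of its underside, z up its axis. Which hole it starts in changes.
- crimp_vial: Clear vial, 28 mm across up to 50 mm, sloping shoulder to 61 mm, then a narrow aluminium crimp cap 22 mm across from 63 mm to the top at 84 mm. Rigid, about 60 g. Origin at the centre of its underside, z up its axis. Which hole it starts in changes.
- lid_bottle: Clear bottle, 28 mm across, with a broad grey lid 40 mm across and 12 mm thick, from 64 mm to the top at 76 mm. Rigid, about 60 g. Origin at the centre of its underside, z up its axis. Which hole it starts in changes.
- small_beaker: Bystander: small clear plastic beaker, 53 mm across and 56 mm high, standing loose in front of and between the racks. Origin at the centre of its underside. Leave it standing.
- dropper: Bystander: brown dropper bottle with a black bulb, 33 mm across and 100 mm high, standing loose behind and between the racks. Origin at the centre of its underside. Leave it standing.
- plastic_vial: Bystander: white plastic vial, 27 mm across and 58 mm high, standing loose behind and between the racks, right of the dropper bottle. Origin at the centre of its underside. Leave it standing.
- dish: Bystander: clear petri dish, 62 mm across and 14 mm high, lying loose to the left of the racks. Origin at the centre of its underside. Leave it where it is.

How it is judged:
By the outcome, as a careful person would: the job done as asked, in the order asked, and still so for the second after the job is handed in, with the robot touching nothing.
It also fails if it takes over 104 s, if anything falls off the work surface, if the arm or the gripper's body presses on something with over 40 N, if the wrist force passes 120 N, or if a joint passes its speed limit or range.

ROBOT

A 6-joint arm with a two-finger parallel gripper is mounted at the origin on a cart in front of the work surface, level with it; the furniture and walls round the work are solid. World frame = base frame: x ahead of the robot, y to its left, z up, the work surface at z = 0. Lengths are in m, angles in rad, forces in N, time in s.
With the tool pointing down it reaches from about 0.225 to 0.875 m from the base axis. Payload 3.4 kg.
Tool frame: the origin (TCP) lies midway between the tips of the shut fingers; the grasp point (between the pads) lies 19 mm behind it; z points along the fingers, x is the direction in which the jaws open and shut, and the axes are right-handed (so a half turn about z gives the same grasp; the last joint's range is limited). The gripper opens to 85 mm and grips with 20 to 120 N. Pads are 22 mm wide; open, the fingers measure 114 mm over their backs; the gripper's body (76 mm by 85 mm) begins 54 mm behind the grasp point. The pads swing forward as they close: fully open they stand 13 mm farther back than shut.
Start: joints at [-1.463, 0.276, 1.505, -0, 1.361, -0.121], TCP at [0.13, -0.56, 0.231] pointing down, gripper open.
Joint ranges: [-2.89, 2.89], [-0.75, 2.08], [0.22, 2.7], [-1.18, 4.32], [0.11, 2.71], [-2.7, 2.7]. Speed limits (rad/s): [2.57, 2.57, 3.14, 3.14, 3.14, 3.14].

INTERFACE

Orientations are given as a unit quaternion [x, y, z, w].
In Python, from station import sense, get_image, camera_model, hand_in, outline_of, tip_of gives the robot as it stands.
- The arm moves only by the tool apply_moves, never from a script. Its arguments are lists of equal length, an entry for each row: "fingers": the opening, from -1 (shut) to 1 (fully open); "linear": the shift along the tool's x, y, z in cm, a list of three; "rot": the turn, a rotation vector about the tool's x, y, z in degrees, a list of three. In form: {"fingers": [fingers, ...], "linear": [[x, y, z], ...], "rot": [[wx, wy, wz], ...]}. A call has exactly 5 rows; each row shifts and turns the pose as measured when the row begins, along the tool's axes as they then stand; what a row does not reach is not made up. A row lasts 1/10 s, in which the tool goes at most 50 mm and 8.59 degrees, less where a joint would pass 70% of its speed; a pose out of reach is approached as far as the arm can. A call with a gripper value outside its range is refused whole. The fingers move at their own pace and stop on an object; the grip force is fixed at half the most. Time passes only in rows, so rows that do not move let the fingers close, or fill a call up. It gives the time, the measured TCP pose, the force and the opening at its end, in the units of the state.
- sense(): the state, without advancing time (a new reading comes with each control period).
- get_image(name): name is "scene" or "top" or "wrist"; returns (picture, depth): 384x512x3 uint8, red, green, blue; 384x512 float32, m along the optical axis (not along the pixel's ray), 0 where there is no reading.
- camera_model(name): a dict with "camera_matrix" (3x3 intrinsics, pixels), "origin" and "rotation" of the camera in the world; the wrist camera has in their place "mount" (4x4, takes a point from camera to tool coordinates, whose origin is the TCP and whose axes are the tool frame's). Camera axes: x right, y down, z forward; pixel columns grow to the right and rows downward; lengths in m; the calibration is good to about 2 mm. A picture is of the moment at which its call begins: read the wrist's pose just before it. camera_model takes no time and is no camera call.
- hand_in(): hands the job in, once; it reports no verdict.
Trained networks look in the newest picture that a camera, given by its name, has taken for a name from the list of things; names that differ only in an ending like _2 or _b are one class to them, and where a whole thing is asked for, a point or a joint stands for the part that bears it (a point fixed in the world has none). Each returns a list of dicts, best first, with "conf" (0 to 1); they miss things now and then, are a little off and sometimes report something else, mostly with a low value. They report only what shows in the picture. A call takes as long as a camera call.
- outline_of(name, camera): "region" (384x512 bool, what is visible of it) and "extent" ([left, top, right, bottom] in pixels, round what is visible of it).
- tip_of(name, camera): "centre" ([column, row] in pixels: a listed point, or the origin of a listed thing).
The state is a dict: "time_s": time; "qpos": joint angles; "dq": joint speeds; "tau": joint torques, N m; "tool_pos": TCP position; "tool_rot": TCP orientation; "force": force on the tool from outside, world axes, zero at the start; "moment": the same for the moment, N m; "gripper_width": finger opening in m.
Only numpy, scipy, OpenCV 4.12 (cv2) and the standard library are available. Lean on these libraries where they do the work, as an engineer would, in place of code of your own. Each camera call takes 0.05 s, during which the arm holds its last target. There are 200 camera calls.

## Working session

There is one attempt and no reset: what is moved stays moved. The work goes in short steps, Python scripts to look and compute and a tool call to move; the robot and the scene stay as the last step left them, time stands still between calls to the robot, and variables do not carry over. Pictures are saved under pics/ and viewed, about 12 in all and at most 16, crops included, and the job is handed in when it is done.

Besides the shell and the picture viewer there is one more tool, called after "Call:" as name(argument=value, ...) on one line, values as JSON. apply_moves: Moves the arm, as the interface text tells. Its arguments: {"type":"object","properties":{"fingers":{"type":"array"},"linear":{"type":"array"},"rot":{"type":"array"}},"required":["fingers","linear","rot"]}

```bash
ls; mkdir -p pics; cat > h.py <<'E'
import numpy as np, cv2
from station import *
from scipy.spatial.transform import Rotation as R
def cloud(name,d):
    m=camera_model(name);K=np.array(m["camera_matrix"])
    v,u=np.mgrid[:384,:512]
    p=np.stack([(u-K[0,2])/K[0,0]*d,(v-K[1,2])/K[1,1]*d,d],-1)
    if "mount" in m:
        s=sense();M=np.array(m["mount"]);p=p@M[:3,:3].T+M[:3,3]
        return p@R.from_quat(s["tool_rot"]).as_matrix().T+np.array(s["tool_pos"])
    return p@np.array(m["rotation"]).T+np.array(m["origin"])
E
python3 - <<'E'
from h import *
for c in("scene","top"):
    im,d=get_image(c);cv2.imwrite(f"pics/{c}0.png",im[...,::-1]);np.save(f"{c}d.npy",d)
    P=cloud(c,d);print(c,camera_model(c)["origin"])
    for n in "rack block screw_bottle stopper_bottle crimp_vial lid_bottle small_beaker dropper plastic_vial dish".split():
        o=outline_of(n,c)
        for r in o[:2]:
            if r["conf"]<.3: continue
            m=r["region"]&(d>0);q=P[m]
            if len(q)==0: print(n,"empty");continue
            t=q[q[:,2]>np.percentile(q[:,2],97)-.006]
            print(n,round(r["conf"],2),np.round(r["extent"]),"med",np.median(q,0).round(3),"topmean",t.mean(0).round(3),len(t))
print(sense())
E
```

```text
picsTraceback (most recent call last):
  File "<stdin>", line 4, in <module>
  File "h.py", line 11, in cloud
    return p@np.array(m["rotation"]).T+np.array(m["origin"])
           ~^~~~~~~~~~~~~~~~~~~~~~~~~~
ValueError: matmul: Input operand 1 has a mismatch in its core dimension 0, with gufunc signature (n?,k),(k,m?)->(n?,m?) (size 4 is different from 3)
```

```bash
sed -i 's/np.array(m\["rotation"\]).T/R.from_quat(m["rotation"]).as_matrix().T/' h.py
python3 - <<'E'
from h import *
for c in("scene","top"):
    im,d=get_image(c);cv2.imwrite(f"pics/{c}0.png",im[...,::-1]);np.save(f"{c}d.npy",d)
    P=cloud(c,d);print(c,camera_model(c)["origin"],camera_model(c)["rotation"])
    for n in "rack block screw_bottle stopper_bottle crimp_vial lid_bottle small_beaker dropper plastic_vial dish".split():
        o=outline_of(n,c)
        for r in o[:2]:
            if r["conf"]<.3: continue
            m=r["region"]&(d>0);q=P[m]
            if len(q)==0: print(n,"empty");continue
            t=q[q[:,2]>np.percentile(q[:,2],97)-.006]
            print(n,round(r["conf"],2),np.round(r["extent"]),"med",np.median(q,0).round(3),"topmean",t.mean(0).round(3),len(t))
    if c=="top":
      for n in("rack","block"):
        m=outline_of(n,c)[0]["region"]&(d>0)&(abs(P[...,2]-.044)<.006)
        q=P[m][:,:2].astype(np.float32);print(n,cv2.minAreaRect(q))
print(sense())
E
```

```text
scene [-0.01761405  0.64434313  0.91864592] [-0.34548546  0.8677164  -0.33340693  0.12863853]
rack 0.68 [272. 139. 348. 186.] med [ 0.487 -0.133  0.034] topmean [ 0.49  -0.151  0.042] 471
screw_bottle 0.79 [325. 124. 340. 147.] med [ 0.483 -0.233  0.083] topmean [ 0.486 -0.24   0.106] 56
stopper_bottle 0.75 [284. 146. 297. 170.] med [ 0.508 -0.082  0.078] topmean [ 0.514 -0.088  0.098] 68
crimp_vial 0.74 [313. 138. 324. 154.] med [ 0.492 -0.185  0.062] topmean [ 0.494 -0.189  0.089] 28
lid_bottle 0.61 [313. 135. 324. 154.] med [ 0.493 -0.185  0.063] topmean [ 0.496 -0.191  0.089] 40
lid_bottle 0.6 [295. 142. 314. 162.] med [ 0.501 -0.134  0.078] topmean [ 0.505 -0.139  0.082] 108
small_beaker 0.95 [301. 196. 323. 226.] med [ 0.373 -0.008  0.033] topmean [ 0.374 -0.007  0.052] 110
plastic_vial 0.68 [224. 135. 236. 154.] med [ 0.708 -0.035  0.036] topmean [ 0.713 -0.04   0.054] 43
dish 0.87 [169. 296. 194. 324.] med [0.415 0.409 0.013] topmean [0.417 0.407 0.013] 499
top [0.48148337 0.06612523 1.26447535] [ 0.70987687 -0.70385101  0.01481834 -0.02118943]
rack 0.67 [293. 190. 377. 221.]
[... 816 characters left out ...]
088156223297), 38.010284423828125)
{'time_s': 1.25, 'qpos': array([-1.46298701e+00,  2.75888952e-01,  1.50492604e+00, -1.16340941e-05,
        1.36067759e+00, -1.20972887e-01]), 'dq': array([-0.00067883,  0.00075281, -0.00039995, -0.00082017,  0.00043184,
       -0.00132854]), 'tau': array([-2.83742309e-03, -4.16678309e+01, -2.46099669e+01, -1.66938112e-04,
        2.47641419e-04,  8.61073005e-06]), 'tool_pos': array([ 0.13041389, -0.56004224,  0.23132392]), 'tool_rot': array([ 7.83196650e-01, -6.21774079e-01,  3.10999077e-05,  3.96111934e-05]), 'force': array([0.97083385, 0.59739177, 0.66790927]), 'moment': array([ 0.06113532, -0.05060605, -0.02643253]), 'gripper_width': 0.0854787966167291}
```

View pics/scene0.png

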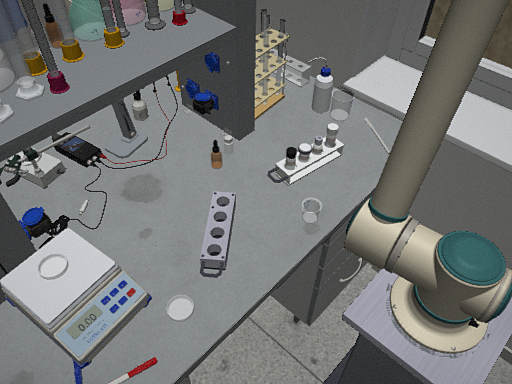

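View pics/top0.png

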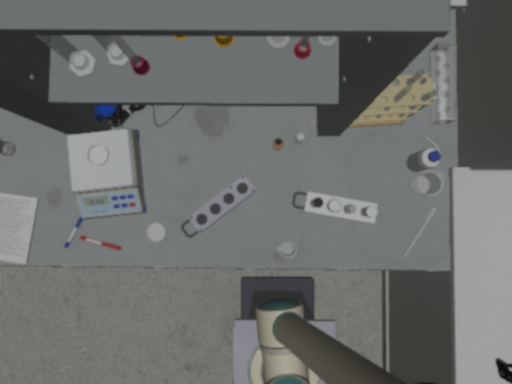

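The stopper, lid, crimp and screw bottles stand in that order from the rack's loop end (about 297,200 in the top view). The block's loop is at (187,228), on the +y, near side. I'll write a row planner, then go over the rack for a wrist view.

```bash
cat >> h.py <<'E'
def plan(way,fing,maxmm=45,maxdeg=8):
    """way: list of (x,y,z,yaw_deg) TCP; prints rows from the current pose (tool kept pointing down)."""
    s=sense();p=np.array(s["tool_pos"]);M=R.from_quat(s["tool_rot"])
    x=M.as_matrix()[:,0];yaw=np.degrees(np.arctan2(x[1],x[0]));L=[];W=[]
    print("start",p.round(4),round(yaw,2),"tilt z",M.as_matrix()[:,2].round(4))
    first=True
    for (a,b,c,t) in way:
        q=np.array([a,b,c]);n=int(max(np.ceil(np.linalg.norm(q-p)*1000/maxmm),np.ceil(abs(t-yaw)/maxdeg),1))
        for i in range(n):
            Y=np.radians(yaw+(t-yaw)*i/n);d=(q-p)/n*100
            L.append([round(float(v),2) for v in (d[0]*np.cos(Y)+d[1]*np.sin(Y),d[0]*np.sin(Y)-d[1]*np.cos(Y),-d[2])])
            W.append([0,0,round(float(-(t-yaw)/n),2)])
        p=q;yaw=t
    while len(L)%5: L.append([0,0,0]);W.append([0,0,0])
    for i in range(0,len(L),5): print("L",L[i:i+5],"R",W[i:i+5])
E
python3 - <<'E'
from h import *
print(np.array(camera_model("wrist")["mount"]).round(3), camera_model("wrist")["camera_matrix"])
plan([(.44,-.15,.30,-9.6)],1)
E
```

```text
[[ 1.     0.    -0.     0.   ]
 [-0.     0.959  0.282 -0.071]
 [ 0.    -0.282  0.959 -0.143]
 [ 0.     0.     0.     1.   ]] [[293.28557079   0.         255.04106219]
 [  0.         293.28557079 192.33162137]
 [  0.           0.           1.        ]]
start [ 0.1304 -0.56    0.2313] -76.89 tilt z [-0.e+00 -1.e-04 -1.e+00]
L [[-2.74, -3.29, -0.57], [-2.41, -3.54, -0.57], [-2.05, -3.76, -0.57], [-1.67, -3.94, -0.57], [-1.28, -4.09, -0.57]] R [[0, 0, -5.61], [0, 0, -5.61], [0, 0, -5.61], [0, 0, -5.61], [0, 0, -5.61]]
L [[-0.88, -4.19, -0.57], [-0.46, -4.26, -0.57], [-0.04, -4.28, -0.57], [0.37, -4.27, -0.57], [0.79, -4.21, -0.57]] R [[0, 0, -5.61], [0, 0, -5.61], [0, 0, -5.61], [0, 0, -5.61], [0, 0, -5.61]]
L [[1.2, -4.11, -0.57], [1.59, -3.97, -0.57], [0, 0, 0], [0, 0, 0], [0, 0, 0]] R [[0, 0, -5.61], [0, 0, -5.61], [0, 0, 0], [0, 0, 0], [0, 0, 0]]
```

Call:
apply_moves(fingers=[1,1,1,1,1], linear=[[-2.7,-3.3,-0.6],[-2.4,-3.5,-0.6],[-2.0,-3.8,-0.6],[-1.7,-3.9,-0.6],[-1.3,-4.1,-0.6]], rot=[[0,0,-5.6],[0,0,-5.6],[0,0,-5.6],[0,0,-5.6],[0,0,-5.6]])

```text
time_s: 1.75
tool_pos: [0.2593, -0.389, 0.2599]
tool_rot: [0.912, -0.41, -0.0, 0.001]
force: [1.4, -0.8, -1.6]
gripper_width: 0.0853
```

Call:
apply_moves(fingers=[1,1,1,1,1], linear=[[-0.9,-4.2,-0.6],[-0.5,-4.3,-0.6],[0,-4.3,-0.6],[0.4,-4.3,-0.6],[0.8,-4.2,-0.6]], rot=[[0,0,-5.6],[0,0,-5.6],[0,0,-5.6],[0,0,-5.6],[0,0,-5.6]])

```text
time_s: 2.25
tool_pos: [0.3903, -0.2077, 0.292]
tool_rot: [0.986, -0.167, 0.002, 0.002]
force: [1.1, -0.3, 0.1]
gripper_width: 0.0853
```

Call:
apply_moves(fingers=[1,1,1,1,1], linear=[[1.2,-4.1,-0.6],[1.6,-4.0,-0.6],[2,0,0],[2,0,0],[0,0,0]], rot=[[0,0,-5.6],[0,0,-5.6],[0,0,0],[0,0,0],[0,0,0]])

```text
time_s: 2.75
tool_pos: [0.4855, -0.1332, 0.307]
tool_rot: [0.998, -0.06, 0.005, 0.002]
force: [0.1, 0.2, -0.0]
gripper_width: 0.0857
```

```bash
python3 - <<'E'
from h import *
s=sense();im,d=get_image("wrist");cv2.imwrite("pics/w1.png",im[...,::-1]);P=cloud("wrist",d)
for n,h in dict(stopper_bottle=.1,lid_bottle=.084,crimp_vial=.092,screw_bottle=.108).items():
    for r in outline_of(n,"wrist")[:2]:
        q=P[r["region"]&(d>0)];t=q[abs(q[:,2]-h)<.005]
        if len(t)>5:
            c,rad=cv2.minEnclosingCircle(t[:,:2].astype(np.float32))
            print(n,round(r["conf"],2),r["extent"],"mean",t.mean(0).round(4),"circ",np.round(c,4),round(rad,4),len(t))
o=outline_of("rack","wrist")
if o:
    q=P[o[0]["region"]&(d>0)&(abs(P[...,2]-.044)<.005)];print(o[0]["conf"],cv2.minAreaRect(q[:,:2].astype(np.float32)))
E
```

```text
stopper_bottle 0.73 [262.8, 114.9, 289.6, 140.9] mean [ 0.5144 -0.0889  0.0999] circ [ 0.5143 -0.0891] 0.0151 529
lid_bottle 0.86 [257.5, 150.2, 288.6, 182.9] mean [ 0.5055 -0.1395  0.0842] circ [ 0.5057 -0.1404] 0.0199 737
lid_bottle 0.28 [257.4, 219.8, 285.0, 262.3] mean [ 0.4896 -0.2306  0.0844] circ [ 0.4898 -0.2354] 0.0143 27
crimp_vial 0.95 [258.0, 187.2, 280.2, 214.9] mean [ 0.4973 -0.1903  0.0919] circ [ 0.4973 -0.1905] 0.0104 197
screw_bottle 0.94 [255.8, 221.6, 282.7, 262.6] mean [ 0.4885 -0.2414  0.1075] circ [ 0.4888 -0.2426] 0.017 461
0.66 ((0.5014945864677429, -0.16616728901863098), (0.21598012745380402, 0.06012316048145294), 80.46076965332031)
```

View pics/w1.png

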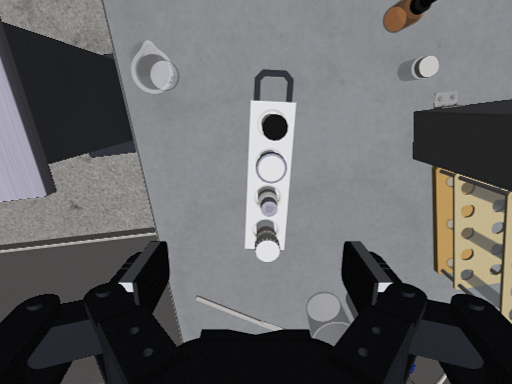

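```bash
python3 - <<'E'
from h import *
plan([(.5144,-.089,.17,-9.54),(.5144,-.089,.049,-9.54)],1)
E
```

```text
start [ 0.4824 -0.1338  0.3073] -7.07 tilt z [ 0.0075 -0.0036 -1.    ]
L [[0.66, -1.21, 3.43], [0.64, -1.22, 3.43], [0.63, -1.22, 3.43], [0.62, -1.23, 3.43], [0.0, -0.0, 4.03]] R [[0, 0, 0.62], [0, 0, 0.62], [0, 0, 0.62], [0, 0, 0.62], [0, 0, -0.0]]
L [[0.0, -0.0, 4.03], [0.0, -0.0, 4.03], [0, 0, 0], [0, 0, 0], [0, 0, 0]] R [[0, 0, -0.0], [0, 0, -0.0], [0, 0, 0], [0, 0, 0], [0, 0, 0]]
```

```bash
python3 - <<'E'
s=open("h.py").read()
s=s.replace("    while len(L)%5","    e=M.as_matrix().T@np.array([0,0,-1.]);W[0][0]=round(float(np.degrees(-e[1])),2);W[0][1]=round(float(np.degrees(e[0])),2)\n    while len(L)%5")
open("h.py","w").write(s)
from h import *
plan([(.5144,-.089,.13,-9.54)],1)
E
```

```text
start [ 0.4824 -0.1338  0.3073] -7.07 tilt z [ 0.0075 -0.0036 -1.    ]
L [[0.53, -0.97, 3.55], [0.52, -0.97, 3.55], [0.51, -0.98, 3.55], [0.5, -0.98, 3.55], [0.49, -0.99, 3.55]] R [[0.15, -0.45, 0.49], [0, 0, 0.49], [0, 0, 0.49], [0, 0, 0.49], [0, 0, 0.49]]
```

Call:
apply_moves(fingers=[1,1,1,1,1], linear=[[0.6,-1.2,4.4],[0.6,-1.2,4.4],[0.7,-1.2,4.4],[0.7,-1.3,4.4],[0,0,0]], rot=[[0.15,-0.45,0.6],[0,0,0.6],[0,0,0.6],[0,0,0.6],[0,0,0]])

```text
time_s: 3.55
tool_pos: [0.5162, -0.0924, 0.1305]
tool_rot: [0.996, -0.087, 0.005, 0.002]
force: [-0.8, 0.9, -0.2]
gripper_width: 0.0855
```

```bash
python3 - <<'E'
from h import *
plan([(.5144,-.089,.049,-9.54)],1)
E
```

```text
start [ 0.5162 -0.0924  0.1305] -9.98 tilt z [ 0.0093 -0.0055 -0.9999]
L [[-0.12, -0.15, 4.08], [-0.12, -0.15, 4.08], [0, 0, 0], [0, 0, 0], [0, 0, 0]] R [[0.22, -0.58, -0.22], [0, 0, -0.22], [0, 0, 0], [0, 0, 0], [0, 0, 0]]
```

Call:
apply_moves(fingers=[1,1,1,1,1], linear=[[-0.1,-0.2,3],[-0.1,-0.1,3],[0,0,2.1],[0,0,0],[0,0,0]], rot=[[0.2,-0.6,-0.2],[0,-0.3,-0.2],[0,0,0],[0,0,0],[0,0,0]])

```text
time_s: 4.05
tool_pos: [0.5182, -0.0941, 0.0552]
tool_rot: [0.996, -0.084, 0.002, 0.002]
force: [0.1, -0.6, 0.1]
gripper_width: 0.0855
```

```bash
python3 - <<'E'
from h import *
plan([(.5144,-.089,.049,-9.54)],1)
E
```

```text
start [ 0.5182 -0.0941  0.0552] -9.63 tilt z [ 0.0043 -0.0046 -1.    ]
L [[-0.46, -0.44, 0.62], [0, 0, 0], [0, 0, 0], [0, 0, 0], [0, 0, 0]] R [[0.22, -0.28, -0.09], [0, 0, 0], [0, 0, 0], [0, 0, 0], [0, 0, 0]]
```

Call:
apply_moves(fingers=[1,1,-1,-1,-1], linear=[[-0.5,-0.5,0.6],[0,0,0],[0,0,0],[0,0,0],[0,0,0]], rot=[[0.2,-0.3,0],[0,0,0],[0,0,0],[0,0,0],[0,0,0]])

```text
time_s: 4.55
tool_pos: [0.5171, -0.0897, 0.0548]
tool_rot: [0.996, -0.084, 0.005, 0.001]
force: [-0.5, -0.1, -0.0]
gripper_width: 0.0439
```

Call:
apply_moves(fingers=[-1,-1,-1,-1,-1], linear=[[0,0,0],[0,0,0],[0,0,0],[0,0,0],[0,0,0]], rot=[[0,0,0],[0,0,0],[0,0,0],[0,0,0],[0,0,0]])

```text
time_s: 5.05
tool_pos: [0.5168, -0.0896, 0.0553]
tool_rot: [0.996, -0.084, 0.005, 0.001]
force: [-0.9, -0.3, 1.7]
gripper_width: 0.0271
```

```bash
python3 - <<'E'
from h import *
plan([(.5144,-.089,.145,-9.54),(.4625,.256,.20,37.5)],1,maxmm=40)
E
```

```text
start [ 0.5168 -0.0896  0.0553] -9.64 tilt z [ 0.0089 -0.0035 -1.    ]
L [[-0.08, -0.01, -2.99], [-0.08, -0.01, -2.99], [-0.08, -0.01, -2.99], [-1.2, -3.68, -0.61], [-0.86, -3.78, -0.61]] R [[0.11, -0.54, -0.03], [0, 0, -0.03], [0, 0, -0.03], [0, 0, -5.23], [0, 0, -5.23]]
L [[-0.52, -3.84, -0.61], [-0.16, -3.87, -0.61], [0.19, -3.87, -0.61], [0.54, -3.84, -0.61], [0.89, -3.77, -0.61]] R [[0, 0, -5.23], [0, 0, -5.23], [0, 0, -5.23], [0, 0, -5.23], [0, 0, -5.23]]
L [[1.23, -3.68, -0.61], [1.56, -3.55, -0.61], [0, 0, 0], [0, 0, 0], [0, 0, 0]] R [[0, 0, -5.23], [0, 0, -5.23], [0, 0, 0], [0, 0, 0], [0, 0, 0]]
```

Call:
apply_moves(fingers=[-1,-1,-1,-1,-1], linear=[[0,0,-3],[0,0,-3],[0,0,-3],[-0.6,-1.8,-1.5],[-0.9,-3.8,-0.6]], rot=[[0,-0.3,0],[0,0,0],[0,0,0],[0,0,-3],[0,0,-5.2]])

```text
time_s: 5.55
tool_pos: [0.5101, -0.0341, 0.1673]
tool_rot: [1.0, -0.013, 0.001, 0.001]
force: [0.5, 1.1, -1.3]
gripper_width: 0.027
```

Call:
apply_moves(fingers=[-1,-1,-1,-1,-1], linear=[[-0.5,-3.8,-0.6],[-0.2,-3.9,-0.6],[0.2,-3.9,-0.6],[0.5,-3.8,-0.6],[0.9,-3.8,-0.6]], rot=[[0,0,-5.2],[0,0,-5.2],[0,0,-5.2],[0,0,-5.2],[0,0,-5.2]])

```text
time_s: 6.05
tool_pos: [0.4879, 0.1646, 0.1978]
tool_rot: [0.976, 0.219, 0.003, 0.002]
force: [0.1, 1.3, -0.8]
gripper_width: 0.0269
```

Call:
apply_moves(fingers=[-1,-1,-1,-1,-1], linear=[[1.2,-3.7,-0.6],[1.6,-3.6,-0.6],[0.5,-2,0],[0,0,0],[0,0,0]], rot=[[0,0,-5.2],[0,0,-5.2],[0,0,-3],[0,0,0],[0,0,0]])

```text
time_s: 6.55
tool_pos: [0.4691, 0.271, 0.2094]
tool_rot: [0.941, 0.34, 0.004, 0.001]
force: [0.1, -0.3, -0.5]
gripper_width: 0.0269
```

```bash
python3 - <<'E'
from h import *
im,d=get_image("wrist");cv2.imwrite("pics/w2.png",im[...,::-1]);P=cloud("wrist",d);s=sense();print(s["tool_pos"],s["gripper_width"])
for o in outline_of("block","wrist")[:1]:
    m=o["region"]&(d>0)&(abs(P[...,2]-.044)<.004)
    m2=cv2.morphologyEx(m.astype(np.uint8),cv2.MORPH_OPEN,np.ones((9,9)))>0
    for k in(m,m2):
        q=P[k][:,:2].astype(np.float32);print(o["conf"],o["extent"],cv2.minAreaRect(q),np.median(P[k][:,2]))
plan([(.4625,.256,.20,37.5)],1)
E
```

```text
[0.46896646 0.27079672 0.20925347] 0.02699501843315809
0.88 [215.3, 110.8, 271.5, 326.1] ((0.5114138722419739, 0.19679060578346252), (0.05990125238895416, 0.21702557802200317), 38.17683029174805) 0.04370066375244838
0.88 [215.3, 110.8, 271.5, 326.1] ((0.47179722785949707, 0.24733230471611023), (0.059908054769039154, 0.08871253579854965), 38.3950080871582) 0.043752518219349834
start [0.4691 0.2702 0.2093] 39.62 tilt z [ 0.0076  0.001  -1.    ]
L [[-1.41, 0.67, 0.93], [0, 0, 0], [0, 0, 0], [0, 0, 0], [0, 0, 0]] R [[0.23, -0.37, 2.12], [0, 0, 0], [0, 0, 0], [0, 0, 0], [0, 0, 0]]
```

View pics/w2.png

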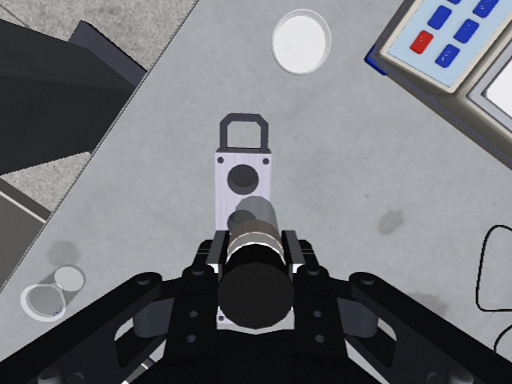

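```bash
python3 - <<'E'
from h import *
plan([(.4632,.2581,.115,38.2)],1,maxmm=30)
E
```

```text
start [0.4691 0.2702 0.2093] 39.62 tilt z [ 0.0076  0.001  -1.    ]
L [[-0.31, 0.14, 2.36], [-0.31, 0.14, 2.36], [-0.31, 0.14, 2.36], [-0.3, 0.14, 2.36], [0, 0, 0]] R [[0.23, -0.37, 0.36], [0, 0, 0.36], [0, 0, 0.36], [0, 0, 0.36], [0, 0, 0]]
```

Call:
apply_moves(fingers=[-1,-1,-1,-1,-1], linear=[[-0.3,0.2,2.4],[-0.3,0.2,2.4],[-0.3,0.1,2.4],[-0.3,0.1,2.4],[0,0,0]], rot=[[0.2,-0.4,0.4],[0.1,-0.2,0.4],[0,0,0.4],[0,0,0.4],[0,0,0]])

```text
time_s: 7.15
tool_pos: [0.467, 0.2515, 0.1113]
tool_rot: [0.947, 0.32, -0.0, 0.001]
force: [-0.7, -0.3, 0.1]
gripper_width: 0.0272
```

```bash
python3 - <<'E'
from h import *
plan([(.4632,.2581,.10,38.2)],1,maxmm=30)
E
```

```text
start [0.467  0.2515 0.1113] 37.35 tilt z [-2.0e-04 -2.4e-03 -1.0e+00]
L [[0.1, -0.75, 1.13], [0, 0, 0], [0, 0, 0], [0, 0, 0], [0, 0, 0]] R [[0.1, 0.09, -0.85], [0, 0, 0], [0, 0, 0], [0, 0, 0], [0, 0, 0]]
```

Call:
apply_moves(fingers=[-1,-1,-1,-1,-1], linear=[[0,-0.4,0],[0.1,-0.3,0],[0,0,0],[0,0,0],[0,0,0]], rot=[[0,0,-0.4],[0,0,-0.4],[0,0,0],[0,0,0],[0,0,0]])

```text
time_s: 7.65
tool_pos: [0.4671, 0.2579, 0.1156]
tool_rot: [0.945, 0.326, 0.003, 0.001]
force: [0.3, 0.9, -0.7]
gripper_width: 0.0272
```

```bash
python3 - <<'E'
from h import *
plan([(.4632,.2581,.055,38.2)],1,maxmm=20)
E
```

```text
start [0.4671 0.2579 0.1156] 38.04 tilt z [ 7.2e-03  3.0e-04 -1.0e+00]
L [[-0.07, -0.06, 1.51], [-0.07, -0.06, 1.51], [-0.07, -0.06, 1.51], [-0.07, -0.06, 1.51], [0, 0, 0]] R [[0.24, -0.34, -0.04], [0, 0, -0.04], [0, 0, -0.04], [0, 0, -0.04], [0, 0, 0]]
```

Call:
apply_moves(fingers=[-1,-1,-1,-1,-1], linear=[[-0.2,-0.1,0.6],[-0.2,-0.1,0.6],[-0.1,-0.1,0.6],[0,0,0.6],[0,0,0.6]], rot=[[0.1,-0.3,0],[0,-0.2,0],[0,0,0],[0,0,0],[0,0,0]])

```text
time_s: 8.15
tool_pos: [0.4614, 0.2576, 0.0844]
tool_rot: [0.945, 0.326, -0.0, 0.002]
force: [-0.9, -0.0, -1.3]
gripper_width: 0.0268
```

```bash
python3 - <<'E'
from h import *
plan([(.4632,.2581,.055,38.2)],1,maxmm=10)
E
```

```text
start [0.4614 0.2576 0.0844] 38.08 tilt z [ 0.001  -0.0031 -1.    ]
L [[0.06, 0.02, 0.98], [0.06, 0.02, 0.98], [0.06, 0.02, 0.98], [0, 0, 0], [0, 0, 0]] R [[0.17, 0.06, -0.04], [0, 0, -0.04], [0, 0, -0.04], [0, 0, 0], [0, 0, 0]]
```

Bottle is entering the hole, within 2 mm. Continue down.

Call:
apply_moves(fingers=[-1,-1,-1,-1,-1], linear=[[0.1,0,0.6],[0.1,0,0.6],[0,0,0.6],[0,0,0.5],[0,0,0.4]], rot=[[0.1,0,0],[0,0,0],[0,0,0],[0,0,0],[0,0,0]])

```text
time_s: 8.65
tool_pos: [0.463, 0.2587, 0.055]
tool_rot: [0.945, 0.326, -0.001, 0.001]
force: [-7.6, -3.3, 42.4]
gripper_width: 0.0271
```

```bash
python3 - <<'E'
from h import *
plan([(.4632,.2581,.055,38.2)],1,maxmm=10);print(sense()["force"])
E
```

```text
start [0.463  0.2587 0.055 ] 38.08 tilt z [-0.0016 -0.0024 -1.    ]
L [[-0.02, 0.06, 0.0], [0, 0, 0], [0, 0, 0], [0, 0, 0], [0, 0, 0]] R [[0.05, 0.16, -0.12], [0, 0, 0], [0, 0, 0], [0, 0, 0], [0, 0, 0]]
[-7.60340041 -3.34545874 42.350297  ]
```

Call:
apply_moves(fingers=[-1,0.6,0.6,0.6,0.6], linear=[[0,0,-0.1],[0,0,0],[0,0,0],[0,0,0],[0,0,0]], rot=[[0,0,0],[0,0,0],[0,0,0],[0,0,0],[0,0,0]])

```text
time_s: 9.15
tool_pos: [0.4637, 0.2589, 0.0563]
tool_rot: [0.945, 0.326, -0.0, 0.001]
force: [0.4, -1.2, 0.4]
gripper_width: 0.068
```

```bash
python3 - <<'E'
from h import *
print(sense()["gripper_width"],sense()["force"])
plan([(.4632,.2581,.15,38.2),(.5057,-.1404,.14,-9.54)],1)
E
```

```text
0.0680188140604383 [ 0.3567987  -1.23377327  0.447489  ]
start [0.4637 0.2589 0.0563] 38.08 tilt z [ 0.     -0.0018 -1.    ]
L [[-0.03, 0.01, -3.12], [-0.03, 0.01, -3.12], [-0.03, 0.01, -3.12], [-2.37, 3.77, 0.11], [-2.01, 3.97, 0.11]] R [[0.08, 0.06, -0.04], [0, 0, -0.04], [0, 0, -0.04], [0, 0, 5.3], [0, 0, 5.3]]
L [[-1.63, 4.14, 0.11], [-1.24, 4.28, 0.11], [-0.84, 4.37, 0.11], [-0.43, 4.43, 0.11], [-0.02, 4.45, 0.11]] R [[0, 0, 5.3], [0, 0, 5.3], [0, 0, 5.3], [0, 0, 5.3], [0, 0, 5.3]]
L [[0.39, 4.44, 0.11], [0.8, 4.38, 0.11], [0, 0, 0], [0, 0, 0], [0, 0, 0]] R [[0, 0, 5.3], [0, 0, 5.3], [0, 0, 0], [0, 0, 0], [0, 0, 0]]
```

Call:
apply_moves(fingers=[0.6,0.6,0.6,0.6,0.6], linear=[[0,0,-3.1],[0,0,-3.1],[0,0,-3.1],[-2.3,3.7,-0.5],[-2.0,4.0,0]], rot=[[0,0,0],[0,0,0],[0,0,0],[0,0,5.3],[0,0,5.3]])

```text
time_s: 9.65
tool_pos: [0.4731, 0.1737, 0.1569]
tool_rot: [0.971, 0.239, -0.001, 0.0]
force: [0.1, -0.6, -0.2]
gripper_width: 0.0684
```

Call:
apply_moves(fingers=[0.6,0.6,0.6,0.6,0.6], linear=[[-1.6,4.1,0.1],[-1.2,4.3,0.1],[-0.8,4.4,0.1],[-0.4,4.4,0.1],[0,4.4,0.1]], rot=[[0,0,5.3],[0,0,5.3],[0,0,5.3],[0,0,5.3],[0,0,5.3]])

```text
time_s: 10.15
tool_pos: [0.4978, -0.0538, 0.1538]
tool_rot: [1.0, 0.002, 0.002, 0.0]
force: [0.2, -0.2, -0.3]
gripper_width: 0.0683
```

Call:
apply_moves(fingers=[0.6,0.6,0.6,0.6,0.6], linear=[[0.4,4.4,0],[0.8,4.0,0],[0,0,0],[0,0,0],[0,0,0]], rot=[[0,0,5.3],[0,0,5.3],[0,0,0],[0,0,0],[0,0,0]])

```text
time_s: 10.65
tool_pos: [0.5062, -0.1477, 0.1532]
tool_rot: [0.995, -0.099, 0.003, 0.001]
force: [-0.4, 0.3, -0.6]
gripper_width: 0.0685
```

```bash
python3 - <<'E'
from h import *
plan([(.5057,-.1404,.056,-9.54)],1)
E
```

```text
start [ 0.5062 -0.1477  0.1532] -11.36 tilt z [ 0.0055 -0.0024 -1.    ]
L [[-0.06, -0.23, 3.24], [-0.06, -0.24, 3.24], [-0.06, -0.24, 3.24], [0, 0, 0], [0, 0, 0]] R [[0.07, -0.34, -0.61], [0, 0, -0.61], [0, 0, -0.61], [0, 0, 0], [0, 0, 0]]
```

Call:
apply_moves(fingers=[0.6,0.6,0.6,0.6,0.6], linear=[[-0.1,-0.3,2.2],[-0.1,-0.3,2.2],[-0.1,-0.2,2],[0,0,1.8],[0,0,1]], rot=[[0,-0.3,-0.6],[0,-0.2,-0.6],[0,0,-0.6],[0,0,0],[0,0,0]])

```text
time_s: 11.15
tool_pos: [0.506, -0.1321, 0.0609]
tool_rot: [0.997, -0.077, 0.001, 0.0]
force: [-0.5, -0.2, -0.6]
gripper_width: 0.0683
```

```bash
python3 - <<'E'
from h import *
plan([(.5057,-.1404,.056,-9.54)],1)
E
```

```text
start [ 0.506  -0.1321  0.0609] -8.84 tilt z [ 0.0017 -0.001  -1.    ]
L [[0.1, 0.82, 0.49], [0, 0, 0], [0, 0, 0], [0, 0, 0], [0, 0, 0]] R [[0.04, -0.1, 0.7], [0, 0, 0], [0, 0, 0], [0, 0, 0], [0, 0, 0]]
```

Call:
apply_moves(fingers=[0.6,0.6,0.6,0.6,-1], linear=[[0.0,0.4,0.3],[0.0,0.3,0.3],[0,0.1,0.1],[0,0,0],[0,0,0]], rot=[[0,-0.1,0.4],[0,0,0.3],[0,0,0],[0,0,0],[0,0,0]])

```text
time_s: 11.65
tool_pos: [0.5053, -0.1387, 0.0544]
tool_rot: [0.997, -0.082, 0.0, 0.0]
force: [0.0, 0.0, 0.3]
gripper_width: 0.0554
```

```bash
python3 - <<'E'
from h import *
plan([(.5057,-.1404,.056,-9.54)],1)
E
```

```text
start [ 0.5053 -0.1387  0.0544] -9.38 tilt z [ 8.e-04 -9.e-04 -1.e+00]
L [[0.07, 0.16, -0.16], [0, 0, 0], [0, 0, 0], [0, 0, 0], [0, 0, 0]] R [[0.04, -0.05, 0.16], [0, 0, 0], [0, 0, 0], [0, 0, 0], [0, 0, 0]]
```

Call:
apply_moves(fingers=[-1,-1,-1,-1,-1], linear=[[0,0.1,0],[0,0,0],[0,0,0],[0,0,0],[0,0,0]], rot=[[0,0,0],[0,0,0],[0,0,0],[0,0,0],[0,0,0]])

```text
time_s: 12.15
tool_pos: [0.5057, -0.1403, 0.0555]
tool_rot: [0.997, -0.082, 0.002, 0.001]
force: [-0.4, -0.6, -0.0]
gripper_width: 0.0382
```

```bash
python3 - <<'E'
from h import *
print(sense()["force"],sense()["gripper_width"])
plan([(.5057,-.1404,.135,-9.54),(.4953,.2172,.135,38.2)],1,maxmm=40)
E
```

```text
[-0.42652029 -0.59592966 -0.01971799] 0.038178373613771625
start [ 0.5057 -0.1403  0.0555] -9.41 tilt z [ 0.0029 -0.0017 -1.    ]
L [[0.0, 0.0, -3.97], [0.0, 0.0, -3.97], [-0.77, -3.9, -0.0], [-0.41, -3.95, -0.0], [-0.04, -3.97, -0.0]] R [[0.07, -0.18, 0.06], [0, 0, 0.06], [0, 0, -5.3], [0, 0, -5.3], [0, 0, -5.3]]
L [[0.33, -3.96, -0.0], [0.69, -3.91, -0.0], [1.05, -3.83, -0.0], [1.4, -3.72, -0.0], [1.74, -3.57, -0.0]] R [[0, 0, -5.3], [0, 0, -5.3], [0, 0, -5.3], [0, 0, -5.3], [0, 0, -5.3]]
L [[2.06, -3.4, -0.0], [0, 0, 0], [0, 0, 0], [0, 0, 0], [0, 0, 0]] R [[0, 0, -5.3], [0, 0, 0], [0, 0, 0], [0, 0, 0], [0, 0, 0]]
```

Call:
apply_moves(fingers=[-1,-1,-1,-1,-1], linear=[[0,0,-2.5],[0,0,-3.2],[0,0,-2.3],[-0.6,-2.9,0],[-0.4,-4,0]], rot=[[0,-0.2,0],[0,0,0],[0,0,0],[0,0,-5.3],[0,0,-5.3]])

```text
time_s: 12.65
tool_pos: [0.5043, -0.073, 0.1375]
tool_rot: [1.0, 0.01, -0.0, 0.001]
force: [0.6, 0.4, -1.3]
gripper_width: 0.0382
```

Call:
apply_moves(fingers=[-1,-1,-1,-1,-1], linear=[[0,-4,0],[0.3,-4,0],[0.7,-3.9,0],[1,-3.8,0],[1.4,-3.7,0]], rot=[[0,0,-5.3],[0,0,-5.3],[0,0,-5.3],[0,0,-5.3],[0,0,-5.3]])

```text
time_s: 13.15
tool_pos: [0.4965, 0.1318, 0.1377]
tool_rot: [0.969, 0.247, 0.001, 0.002]
force: [-0.2, -0.3, -0.3]
gripper_width: 0.0385
```

```bash
python3 - <<'E'
from h import *
print(sense()["force"],sense()["gripper_width"])
plan([(.4953,.2172,.125,38.2)],1,maxmm=25)
E
```

```text
[-0.22552973 -0.30649787 -0.29072285] 0.03849586009956426
start [0.4965 0.1318 0.1377] 28.59 tilt z [ 0.0021 -0.0026 -1.    ]
L [[1.0, -1.89, 0.32], [1.07, -1.84, 0.32], [1.15, -1.8, 0.32], [1.22, -1.75, 0.32], [0, 0, 0]] R [[0.19, -0.04, -2.4], [0, 0, -2.4], [0, 0, -2.4], [0, 0, -2.4], [0, 0, 0]]
```

Call:
apply_moves(fingers=[-1,-1,-1,-1,-1], linear=[[1.3,-2.4,0.2],[1.2,-2.1,0.2],[1,-1.5,0.3],[0.6,-0.8,0.3],[0.2,-0.2,0.2]], rot=[[0.2,0,-3],[0,0,-3],[0,0,-2],[0,0,-1.2],[0,0,-0.2]])

```text
time_s: 13.65
tool_pos: [0.4936, 0.2227, 0.1249]
tool_rot: [0.943, 0.333, 0.0, -0.001]
force: [1.0, -1.0, -0.5]
gripper_width: 0.038
```

```bash
python3 - <<'E'
from h import *
print(sense()["force"],sense()["gripper_width"])
plan([(.4953,.2172,.11,38.2)],1,maxmm=25)
E
```

```text
[ 1.03701568 -0.9844727  -0.52714928] 0.037966499158576916
start [0.4936 0.2227 0.1249] 38.89 tilt z [ 2.0e-04  1.9e-03 -1.0e+00]
L [[-0.21, 0.54, 1.49], [0, 0, 0], [0, 0, 0], [0, 0, 0], [0, 0, 0]] R [[-0.08, -0.08, 0.69], [0, 0, 0], [0, 0, 0], [0, 0, 0], [0, 0, 0]]
```

Call:
apply_moves(fingers=[-1,-1,-1,-1,-1], linear=[[-0.1,0.2,0.4],[-0.1,0.2,0.5],[0,0.1,0.5],[0,0,0.5],[0,0,0.3]], rot=[[0,0,0.3],[0,0,0.3],[0,0,0],[0,0,0],[0,0,0]])

```text
time_s: 14.15
tool_pos: [0.4954, 0.2138, 0.1008]
tool_rot: [0.945, 0.326, -0.0, -0.0]
force: [-0.3, 0.3, -0.2]
gripper_width: 0.0382
```

```bash
python3 - <<'E'
from h import *
plan([(.4953,.2172,.0555,38.2)],1,maxmm=10)
E
```

```text
start [0.4954 0.2138 0.1008] 38.01 tilt z [-7.e-04 -2.e-04 -1.e+00]
L [[0.04, -0.06, 0.91], [0.04, -0.06, 0.91], [0.04, -0.06, 0.91], [0.04, -0.06, 0.91], [0.04, -0.06, 0.91]] R [[-0.02, 0.04, -0.04], [0, 0, -0.04], [0, 0, -0.04], [0, 0, -0.04], [0, 0, -0.04]]
```

Call:
apply_moves(fingers=[-1,-1,-1,-1,-1], linear=[[0.1,-0.2,0.1],[0.1,-0.1,0.5],[0,0,0.6],[0,0,0.7],[0,0,0.7]], rot=[[0,0,0],[0,0,0],[0,0,0],[0,0,0],[0,0,0]])

```text
time_s: 14.65
tool_pos: [0.4958, 0.2174, 0.0733]
tool_rot: [0.946, 0.325, 0.0, -0.0]
force: [-0.2, -1.5, -1.1]
gripper_width: 0.0385
```

```bash
python3 - <<'E'
from h import *
plan([(.4953,.2172,.0555,38.2)],1,maxmm=10)
E
```

```text
start [0.4958 0.2174 0.0733] 37.95 tilt z [ 7.e-04  3.e-04 -1.e+00]
L [[-0.02, -0.01, 0.89], [-0.02, -0.01, 0.89], [0, 0, 0], [0, 0, 0], [0, 0, 0]] R [[0.01, -0.04, -0.13], [0, 0, -0.13], [0, 0, 0], [0, 0, 0], [0, 0, 0]]
```

Excellent. Seat it slowly (1.8 cm), then ease and open.

Call:
apply_moves(fingers=[-1,-1,-1,-1,-1], linear=[[0,0,0.5],[0,0,0.4],[0,0,0.3],[0,0,0.3],[0,0,0.3]], rot=[[0,0,0],[0,0,0],[0,0,0],[0,0,0],[0,0,0]])

```text
time_s: 15.15
tool_pos: [0.4957, 0.2173, 0.0548]
tool_rot: [0.946, 0.325, -0.0, 0.0]
force: [-6.0, -3.4, 34.7]
gripper_width: 0.0376
```

Call:
apply_moves(fingers=[-1,0.6,0.6,0.6,0.6], linear=[[0,0,-0.1],[0,0,0],[0,0,0],[0,0,0],[0,0,0]], rot=[[0,0,0],[0,0,0],[0,0,0],[0,0,0],[0,0,0]])

```text
time_s: 15.65
tool_pos: [0.4968, 0.2176, 0.057]
tool_rot: [0.946, 0.325, 0.002, 0.0]
force: [-0.0, -0.0, 0.5]
gripper_width: 0.0684
```

```bash
python3 - <<'E'
from h import *
print(sense()["force"],sense()["gripper_width"])
plan([(.4953,.2172,.145,38),(.4973,-.1905,.145,-9.54)],1)
E
```

```text
[-0.03383123 -0.01340499  0.46427101] 0.06837378197230376
start [0.4968 0.2176 0.057 ] 37.98 tilt z [ 3.1e-03  4.0e-04 -1.0e+00]
L [[-0.07, -0.03, -4.4], [-0.07, -0.03, -4.4], [-2.49, 3.23, -0.0], [-2.22, 3.42, -0.0], [-1.93, 3.59, -0.0]] R [[0.09, -0.15, -0.01], [0, 0, -0.01], [0, 0, 4.75], [0, 0, 4.75], [0, 0, 4.75]]
L [[-1.62, 3.74, -0.0], [-1.31, 3.86, -0.0], [-0.98, 3.96, -0.0], [-0.65, 4.02, -0.0], [-0.32, 4.06, -0.0]] R [[0, 0, 4.75], [0, 0, 4.75], [0, 0, 4.75], [0, 0, 4.75], [0, 0, 4.75]]
L [[0.02, 4.08, -0.0], [0.36, 4.06, -0.0], [0, 0, 0], [0, 0, 0], [0, 0, 0]] R [[0, 0, 4.75], [0, 0, 4.75], [0, 0, 0], [0, 0, 0], [0, 0, 0]]
```

Call:
apply_moves(fingers=[0.6,0.6,0.6,0.6,0.6], linear=[[0,0,-3.5],[0,0,-4],[-2.5,3.2,-1.2],[-2.2,3.4,0],[-1.9,3.6,0]], rot=[[0,0,0],[0,0,0],[0,0,4.7],[0,0,4.7],[0,0,4.7]])

```text
time_s: 16.15
tool_pos: [0.4976, 0.097, 0.1457]
tool_rot: [0.978, 0.207, 0.001, -0.0]
force: [-0.5, 0.1, 1.1]
gripper_width: 0.0684
```

Call:
apply_moves(fingers=[0.6,0.6,0.6,0.6,0.6], linear=[[-1.6,3.7,0],[-1.3,3.9,0],[-1,4,0],[-0.6,4,0],[-0.3,3.5,0]], rot=[[0,0,4.7],[0,0,4.7],[0,0,4.7],[0,0,4.7],[0,0,4.7]])

```text
time_s: 16.65
tool_pos: [0.4979, -0.1091, 0.1459]
tool_rot: [1.0, -0.005, 0.002, -0.0]
force: [1.3, 1.6, -0.2]
gripper_width: 0.0681
```

```bash
python3 - <<'E'
from h import *
plan([(.4973,-.1905,.12,-9.54)],1,maxmm=22)
E
```

```text
start [ 0.4979 -0.1091  0.1459] -0.56 tilt z [ 4.4e-03  4.0e-04 -1.0e+00]
L [[0.01, 2.03, 0.65], [0.09, 2.03, 0.65], [0.17, 2.03, 0.65], [0.24, 2.02, 0.65], [0, 0, 0]] R [[-0.03, -0.25, 2.24], [0, 0, 2.24], [0, 0, 2.24], [0, 0, 2.24], [0, 0, 0]]
```

Call:
apply_moves(fingers=[0.6,0.6,0.6,0.6,0.6], linear=[[0,2.5,0.5],[0.1,2.2,0.5],[0.1,1.6,0.6],[0.1,0.8,0.6],[0.1,0.3,0.4]], rot=[[0,-0.2,3],[0,0,2.8],[0,0,2],[0,0,1],[0,0,0.2]])

```text
time_s: 17.15
tool_pos: [0.4962, -0.1917, 0.1185]
tool_rot: [0.996, -0.091, 0.001, 0.0]
force: [0.5, -0.1, -0.4]
gripper_width: 0.068
```

```bash
python3 - <<'E'
from h import *
plan([(.4973,-.1905,.060,-9.54)],1,maxmm=22)
E
```

```text
start [ 0.4962 -0.1917  0.1185] -10.41 tilt z [ 0.0019 -0.001  -1.    ]
L [[0.03, -0.05, 1.95], [0.03, -0.05, 1.95], [0.03, -0.05, 1.95], [0, 0, 0], [0, 0, 0]] R [[0.04, -0.12, -0.29], [0, 0, -0.29], [0, 0, -0.29], [0, 0, 0], [0, 0, 0]]
```

Call:
apply_moves(fingers=[0.6,0.6,0.6,0.6,0.6], linear=[[0.1,-0.1,1.6],[0,0,1.7],[0,0,1.3],[0,0,0.8],[0,0,0.4]], rot=[[0,-0.1,-0.5],[0,0,-0.4],[0,0,0],[0,0,0],[0,0,0]])

```text
time_s: 17.65
tool_pos: [0.4981, -0.1881, 0.058]
tool_rot: [0.997, -0.081, 0.0, -0.001]
force: [-0.1, 0.2, 0.2]
gripper_width: 0.0681
```

```bash
python3 - <<'E'
from h import *
plan([(.4973,-.1905,.060,-9.54)],1,maxmm=22)
E
```

```text
start [ 0.4981 -0.1881  0.058 ] -9.27 tilt z [ 7.0e-04  1.1e-03 -1.0e+00]
L [[-0.04, 0.25, -0.2], [0, 0, 0], [0, 0, 0], [0, 0, 0], [0, 0, 0]] R [[-0.07, -0.03, 0.27], [0, 0, 0], [0, 0, 0], [0, 0, 0], [0, 0, 0]]
```

Call:
apply_moves(fingers=[0.6,0.6,-1,-1,-1], linear=[[0,0.2,-0.1],[0,0.1,-0.1],[0,0,0],[0,0,0],[0,0,0]], rot=[[0,0,0.2],[0,0,0],[0,0,0],[0,0,0],[0,0,0]])

```text
time_s: 18.15
tool_pos: [0.4988, -0.191, 0.0616]
tool_rot: [0.997, -0.082, 0.002, -0.0]
force: [0.3, 0.7, 4.5]
gripper_width: 0.0254
```

Call:
apply_moves(fingers=[-1,-1,-1,-1,-1], linear=[[0,0,0],[0,0,0],[0,0,0],[0,0,0],[0,0,0]], rot=[[0,0,0],[0,0,0],[0,0,0],[0,0,0],[0,0,0]])

```text
time_s: 18.65
tool_pos: [0.4989, -0.1912, 0.062]
tool_rot: [0.997, -0.082, 0.002, 0.0]
force: [-0.5, -0.1, 0.5]
gripper_width: 0.0222
```

```bash
python3 - <<'E'
from h import *
plan([(.4973,-.1905,.145,-9.54),(.5275,.1764,.145,38.2)],1,maxmm=40)
E
```

```text
start [ 0.4989 -0.1912  0.062 ] -9.43 tilt z [ 4.e-03 -4.e-04 -1.e+00]
L [[-0.06, -0.01, -2.77], [-0.06, -0.01, -2.77], [-0.06, -0.01, -2.77], [-0.31, -3.67, -0.0], [-0.0, -3.68, -0.0]] R [[-0.01, -0.23, 0.04], [0, 0, 0.04], [0, 0, 0.04], [0, 0, -4.77], [0, 0, -4.77]]
L [[0.3, -3.67, -0.0], [0.61, -3.63, -0.0], [0.91, -3.57, -0.0], [1.2, -3.48, -0.0], [1.49, -3.37, -0.0]] R [[0, 0, -4.77], [0, 0, -4.77], [0, 0, -4.77], [0, 0, -4.77], [0, 0, -4.77]]
L [[1.76, -3.23, -0.0], [2.02, -3.07, -0.0], [2.27, -2.9, -0.0], [0, 0, 0], [0, 0, 0]] R [[0, 0, -4.77], [0, 0, -4.77], [0, 0, -4.77], [0, 0, 0], [0, 0, 0]]
```

Call:
apply_moves(fingers=[-1,-1,-1,-1,-1], linear=[[0,0,-2.5],[0,0,-3],[0,0,-2.5],[-0.3,-2.8,-0.3],[0,-3.7,0]], rot=[[0,-0.2,0],[0,0,0],[0,0,0],[0,0,-4.7],[0,0,-4.7]])

```text
time_s: 19.15
tool_pos: [0.5034, -0.1284, 0.1469]
tool_rot: [1.0, -0.0, -0.001, 0.0]
force: [0.2, 0.3, -0.8]
gripper_width: 0.0217
```

Call:
apply_moves(fingers=[-1,-1,-1,-1,-1], linear=[[0.3,-3.7,0],[0.6,-3.6,0],[0.9,-3.6,0],[1.2,-3.5,0],[1.5,-3.4,0]], rot=[[0,0,-4.8],[0,0,-4.8],[0,0,-4.8],[0,0,-4.8],[0,0,-4.8]])

```text
time_s: 19.65
tool_pos: [0.5173, 0.0617, 0.1474]
tool_rot: [0.977, 0.214, 0.0, 0.0]
force: [-0.1, -0.0, -0.6]
gripper_width: 0.0221
```

```bash
python3 - <<'E'
from h import *
plan([(.5275,.1764,.13,38.2)],1,maxmm=25);print(sense()["gripper_width"])
E
```

```text
start [0.5173 0.0617 0.1474] 24.76 tilt z [ 5.e-04 -8.e-04 -1.e+00]
L [[1.15, -2.0, 0.35], [1.24, -1.94, 0.35], [1.33, -1.88, 0.35], [1.41, -1.82, 0.35], [1.5, -1.75, 0.35]] R [[0.05, -0.01, -2.69], [0, 0, -2.69], [0, 0, -2.69], [0, 0, -2.69], [0, 0, -2.69]]
0.022068755567622274
```

Call:
apply_moves(fingers=[-1,-1,-1,-1,-1], linear=[[1.8,-3,0.3],[1.9,-2.8,0.3],[1.4,-1.9,0.3],[0.9,-1,0.3],[0.3,-0.3,0.3]], rot=[[0,0,-4.2],[0,0,-4],[0,0,-3],[0,0,-1.5],[0,0,-0.4]])

```text
time_s: 20.15
tool_pos: [0.5265, 0.1801, 0.1317]
tool_rot: [0.943, 0.332, 0.001, 0.0]
force: [0.3, 0.3, -0.6]
gripper_width: 0.0218
```

```bash
python3 - <<'E'
from h import *
plan([(.5275,.1764,.105,38.2)],1,maxmm=25)
E
```

```text
start [0.5265 0.1801 0.1317] 38.78 tilt z [ 1.e-03  2.e-04 -1.e+00]
L [[-0.08, 0.17, 1.33], [-0.08, 0.18, 1.33], [0, 0, 0], [0, 0, 0], [0, 0, 0]] R [[0.03, -0.05, 0.29], [0, 0, 0.29], [0, 0, 0], [0, 0, 0], [0, 0, 0]]
```

Call:
apply_moves(fingers=[-1,-1,-1,-1,-1], linear=[[-0.1,0.2,0.5],[0,0.1,0.6],[0,0,0.6],[0,0,0.6],[0,0,0.3]], rot=[[0,0,0.3],[0,0,0.2],[0,0,0],[0,0,0],[0,0,0]])

```text
time_s: 20.65
tool_pos: [0.5274, 0.1728, 0.1029]
tool_rot: [0.946, 0.325, -0.001, 0.001]
force: [0.4, 0.2, 0.1]
gripper_width: 0.0218
```

```bash
python3 - <<'E'
from h import *
plan([(.5275,.1764,.062,38.2)],1,maxmm=25)
E
```

```text
start [0.5274 0.1728 0.1029] 37.96 tilt z [-8.0e-04 -2.5e-03 -1.0e+00]
L [[0.12, -0.14, 2.04], [0.12, -0.14, 2.04], [0, 0, 0], [0, 0, 0], [0, 0, 0]] R [[0.08, 0.12, -0.12], [0, 0, -0.12], [0, 0, 0], [0, 0, 0], [0, 0, 0]]
```

Call:
apply_moves(fingers=[-1,-1,-1,-1,-1], linear=[[0.1,-0.2,0.1],[0.1,-0.1,0.4],[0,0,0.6],[0,0,0.6],[0,0,0.6]], rot=[[0.1,0.1,0],[0,0,0],[0,0,0],[0,0,0],[0,0,0]])

```text
time_s: 21.15
tool_pos: [0.5277, 0.176, 0.0786]
tool_rot: [0.946, 0.325, 0.001, -0.0]
force: [-0.3, 0.3, -0.1]
gripper_width: 0.0218
```

```bash
python3 - <<'E'
from h import *
plan([(.5275,.1764,.062,38.2)],1,maxmm=25)
E
```

```text
start [0.5277 0.176  0.0786] 37.88 tilt z [ 1.e-03  4.e-04 -1.e+00]
L [[0.01, -0.05, 1.66], [0, 0, 0], [0, 0, 0], [0, 0, 0], [0, 0, 0]] R [[0.02, -0.06, -0.32], [0, 0, 0], [0, 0, 0], [0, 0, 0], [0, 0, 0]]
```

Call:
apply_moves(fingers=[-1,-1,-1,-1,-1], linear=[[0,0,0.5],[0,0,0.4],[0,0,0.3],[0,0,0.2],[0,0,0.2]], rot=[[0,0,0],[0,0,0],[0,0,0],[0,0,0],[0,0,0]])

```text
time_s: 21.65
tool_pos: [0.5276, 0.1761, 0.0617]
tool_rot: [0.946, 0.325, 0.0, 0.0]
force: [-4.6, -1.3, 22.6]
gripper_width: 0.0218
```

Seated (22 N). Release and head for the screw bottle.

Call:
apply_moves(fingers=[-1,0.6,0.6,0.6,0.6], linear=[[0,0,-0.1],[0,0,0],[0,0,0],[0,0,0],[0,0,0]], rot=[[0,0,0],[0,0,0],[0,0,0],[0,0,0],[0,0,0]])

```text
time_s: 22.15
tool_pos: [0.5286, 0.1763, 0.0637]
tool_rot: [0.946, 0.325, 0.001, 0.0]
force: [0.7, -0.2, 0.3]
gripper_width: 0.0685
```

```bash
python3 - <<'E'
from h import *
print(sense()["gripper_width"])
plan([(.5275,.1764,.145,38),(.4888,-.2420,.145,-9.54)],1)
E
```

```text
0.06854581458523146
start [0.5286 0.1763 0.0637] 37.91 tilt z [ 2.9e-03  6.0e-04 -1.0e+00]
L [[-0.04, -0.04, -4.07], [-0.04, -0.04, -4.07], [-2.88, 3.06, -0.0], [-2.62, 3.29, -0.0], [-2.34, 3.49, -0.0]] R [[0.08, -0.15, -0.04], [0, 0, -0.04], [0, 0, 4.75], [0, 0, 4.75], [0, 0, 4.75]]
L [[-2.04, 3.67, -0.0], [-1.73, 3.83, -0.0], [-1.4, 3.96, -0.0], [-1.07, 4.06, -0.0], [-0.73, 4.14, -0.0]] R [[0, 0, 4.75], [0, 0, 4.75], [0, 0, 4.75], [0, 0, 4.75], [0, 0, 4.75]]
L [[-0.38, 4.18, -0.0], [-0.04, 4.2, -0.0], [0, 0, 0], [0, 0, 0], [0, 0, 0]] R [[0, 0, 4.75], [0, 0, 4.75], [0, 0, 0], [0, 0, 0], [0, 0, 0]]
```

Call:
apply_moves(fingers=[0.6,0.6,0.6,0.6,0.6], linear=[[0,0,-3.4],[0,0,-4],[-2.9,3.1,-0.8],[-2.6,3.3,0],[-2.3,3.5,0]], rot=[[0,0,0],[0,0,0],[0,0,4.7],[0,0,4.7],[0,0,4.7]])

```text
time_s: 22.65
tool_pos: [0.518, 0.0518, 0.1477]
tool_rot: [0.978, 0.206, 0.002, -0.0]
force: [1.1, 0.3, -0.2]
gripper_width: 0.0686
```

Call:
apply_moves(fingers=[0.6,0.6,0.6,0.6,0.6], linear=[[-2,3.7,0],[-1.7,3.8,0],[-1.4,4,0],[-1.1,4,0],[-0.7,4.1,0]], rot=[[0,0,4.7],[0,0,4.7],[0,0,4.7],[0,0,4.7],[0,0,4.7]])

```text
time_s: 23.15
tool_pos: [0.4972, -0.1641, 0.148]
tool_rot: [1.0, -0.005, 0.003, -0.0]
force: [-0.1, 0.1, 0.5]
gripper_width: 0.0684
```

```bash
python3 - <<'E'
from h import *
plan([(.4888,-.2420,.125,-9.54)],1,maxmm=22)
E
```

```text
start [ 0.4972 -0.1641  0.148 ] -0.58 tilt z [ 6.e-03  8.e-04 -1.e+00]
L [[-0.19, 1.95, 0.58], [-0.11, 1.96, 0.58], [-0.04, 1.96, 0.58], [0.04, 1.96, 0.58], [0, 0, 0]] R [[-0.05, -0.35, 2.24], [0, 0, 2.24], [0, 0, 2.24], [0, 0, 2.24], [0, 0, 0]]
```

Call:
apply_moves(fingers=[0.6,0.6,0.6,0.6,0.6], linear=[[-0.2,2.4,0.3],[-0.2,2.1,0.4],[0,1.6,0.5],[0,0.9,0.6],[0,0.3,0.4]], rot=[[0,-0.3,3],[0,0,2.7],[0,0,2],[0,0,1],[0,0,0.2]])

```text
time_s: 23.65
tool_pos: [0.4868, -0.246, 0.1252]
tool_rot: [0.996, -0.09, 0.001, 0.001]
force: [0.1, 0.8, -0.5]
gripper_width: 0.0682
```

```bash
python3 - <<'E'
from h import *
plan([(.4886,-.2420,.074,-9.54)],1,maxmm=22)
E
```

```text
start [ 0.4868 -0.246   0.1252] -10.36 tilt z [ 0.0023 -0.0016 -1.    ]
L [[0.04, -0.14, 1.71], [0.04, -0.14, 1.71], [0.04, -0.14, 1.71], [0, 0, 0], [0, 0, 0]] R [[0.07, -0.15, -0.27], [0, 0, -0.27], [0, 0, -0.27], [0, 0, 0], [0, 0, 0]]
```

Call:
apply_moves(fingers=[0.6,0.6,0.6,0.6,0.6], linear=[[0.1,-0.2,1.3],[0.1,-0.1,1.4],[0,0,1.2],[0,0,0.7],[0,0,0.3]], rot=[[0,-0.1,-0.4],[0,0,-0.2],[0,0,0],[0,0,0],[0,0,0]])

```text
time_s: 24.15
tool_pos: [0.4892, -0.2386, 0.0714]
tool_rot: [0.997, -0.082, -0.001, -0.001]
force: [0.1, 0.0, 0.6]
gripper_width: 0.0685
```

```bash
python3 - <<'E'
from h import *
plan([(.4886,-.2420,.074,-9.54)],1,maxmm=22)
E
```

```text
start [ 0.4892 -0.2386  0.0714] -9.44 tilt z [-0.0015  0.0025 -1.    ]
L [[-0.01, 0.34, -0.26], [0, 0, 0], [0, 0, 0], [0, 0, 0], [0, 0, 0]] R [[-0.13, 0.11, 0.1], [0, 0, 0], [0, 0, 0], [0, 0, 0], [0, 0, 0]]
```

Call:
apply_moves(fingers=[0.6,0.6,-1,-1,-1], linear=[[0,0.2,-0.1],[0,0.1,-0.1],[0,0,0],[0,0,0],[0,0,0]], rot=[[-0.1,0.1,0],[0,0,0],[0,0,0],[0,0,0],[0,0,0]])

```text
time_s: 24.65
tool_pos: [0.4899, -0.2412, 0.0746]
tool_rot: [0.997, -0.081, 0.001, 0.0]
force: [0.5, -0.1, -1.2]
gripper_width: 0.0307
```

Call:
apply_moves(fingers=[-1,-1,-1,-1,-1], linear=[[0,0,0],[0,0,0],[0,0,0],[0,0,0],[0,0,0]], rot=[[0,0,0],[0,0,0],[0,0,0],[0,0,0],[0,0,0]])

```text
time_s: 25.15
tool_pos: [0.4897, -0.2413, 0.0748]
tool_rot: [0.997, -0.081, 0.001, 0.0]
force: [0.3, 0.1, -0.5]
gripper_width: 0.0308
```

```bash
python3 - <<'E'
from h import *
plan([(.489,-.242,.155,-9.54),(.5596,.1355,.155,38.2)],1,maxmm=40)
E
```

```text
start [ 0.4897 -0.2413  0.0748] -9.35 tilt z [ 2.3e-03 -8.0e-04 -1.0e+00]
L [[-0.02, 0.03, -2.67], [-0.02, 0.03, -2.67], [-0.02, 0.03, -2.67], [0.07, -3.84, -0.0], [0.39, -3.82, -0.0]] R [[0.03, -0.14, 0.06], [0, 0, 0.06], [0, 0, 0.06], [0, 0, -4.77], [0, 0, -4.77]]
L [[0.71, -3.77, -0.0], [1.02, -3.7, -0.0], [1.32, -3.61, -0.0], [1.62, -3.48, -0.0], [1.9, -3.34, -0.0]] R [[0, 0, -4.77], [0, 0, -4.77], [0, 0, -4.77], [0, 0, -4.77], [0, 0, -4.77]]
L [[2.17, -3.17, -0.0], [2.43, -2.97, -0.0], [2.67, -2.76, -0.0], [0, 0, 0], [0, 0, 0]] R [[0, 0, -4.77], [0, 0, -4.77], [0, 0, -4.77], [0, 0, 0], [0, 0, 0]]
```

Call:
apply_moves(fingers=[-1,-1,-1,-1,-1], linear=[[0,0,-2.5],[0,0,-3],[0,0,-2.5],[0.1,-3,-0.2],[0.4,-3.8,0]], rot=[[0,-0.1,0],[0,0,0],[0,0,0],[0,0,-4.8],[0,0,-4.8]])

```text
time_s: 25.65
tool_pos: [0.5024, -0.1768, 0.1588]
tool_rot: [1.0, 0.002, -0.0, 0.001]
force: [0.3, 0.6, -1.2]
gripper_width: 0.0307
```

Call:
apply_moves(fingers=[-1,-1,-1,-1,-1], linear=[[0.7,-3.8,0],[1,-3.7,0],[1.3,-3.6,0],[1.6,-3.5,0],[1.9,-3.3,0]], rot=[[0,0,-4.8],[0,0,-4.8],[0,0,-4.8],[0,0,-4.8],[0,0,-4.8]])

```text
time_s: 26.15
tool_pos: [0.5363, 0.0181, 0.1595]
tool_rot: [0.976, 0.217, 0.001, 0.001]
force: [0.8, -0.8, -0.0]
gripper_width: 0.0304
```

```bash
python3 - <<'E'
from h import *
plan([(.5596,.1355,.14,38.2)],1,maxmm=25);print(sense()["gripper_width"])
E
```

```text
start [0.5363 0.0181 0.1595] 25.02 tilt z [ 0.0022 -0.0022 -1.    ]
L [[1.42, -1.93, 0.39], [1.5, -1.86, 0.39], [1.59, -1.79, 0.39], [1.67, -1.72, 0.39], [1.75, -1.64, 0.39]] R [[0.17, -0.06, -2.64], [0, 0, -2.64], [0, 0, -2.64], [0, 0, -2.64], [0, 0, -2.64]]
0.030377949285452985
```

Call:
apply_moves(fingers=[-1,-1,-1,-1,-1], linear=[[2.2,-2.9,0.3],[2.2,-2.7,0.3],[1.7,-1.8,0.4],[0.9,-0.9,0.3],[0.3,-0.2,0.3]], rot=[[0.1,0,-4.1],[0,0,-4],[0,0,-3],[0,0,-1.4],[0,0,-0.3]])

```text
time_s: 26.65
tool_pos: [0.5576, 0.1375, 0.143]
tool_rot: [0.943, 0.332, 0.001, 0.0]
force: [-0.2, 0.1, -0.6]
gripper_width: 0.0307
```

```bash
python3 - <<'E'
from h import *
plan([(.5596,.1355,.118,38.2)],1,maxmm=25)
E
```

```text
start [0.5576 0.1375 0.143 ] 38.75 tilt z [ 2.7e-03  4.0e-04 -1.0e+00]
L [[0.02, 0.14, 1.25], [0.02, 0.14, 1.25], [0, 0, 0], [0, 0, 0], [0, 0, 0]] R [[0.08, -0.14, 0.27], [0, 0, 0.27], [0, 0, 0], [0, 0, 0], [0, 0, 0]]
```

Call:
apply_moves(fingers=[-1,-1,-1,-1,-1], linear=[[0.1,0,0.5],[0,0,0.6],[0,0,0.6],[0,0,0.5],[0,0,0.2]], rot=[[0,-0.1,0.2],[0,0,0],[0,0,0],[0,0,0],[0,0,0]])

```text
time_s: 27.15
tool_pos: [0.5578, 0.1338, 0.1164]
tool_rot: [0.945, 0.328, -0.001, 0.001]
force: [-0.6, 0.2, -0.5]
gripper_width: 0.0305
```

```bash
python3 - <<'E'
from h import *
plan([(.5596,.1355,.0748,38.2)],1,maxmm=25)
E
```

```text
start [0.5578 0.1338 0.1164] 38.24 tilt z [-8.0e-04 -3.4e-03 -1.0e+00]
L [[0.12, -0.01, 2.08], [0.12, -0.01, 2.08], [0, 0, 0], [0, 0, 0], [0, 0, 0]] R [[0.12, 0.16, 0.02], [0, 0, 0.02], [0, 0, 0], [0, 0, 0], [0, 0, 0]]
```

Call:
apply_moves(fingers=[-1,-1,-1,-1,-1], linear=[[0.1,0,0.2],[0.1,0,0.5],[0,0,0.6],[0,0,0.6],[0,0,0.6]], rot=[[0.1,0.1,0],[0,0,0],[0,0,0],[0,0,0],[0,0,0]])

```text
time_s: 27.65
tool_pos: [0.5602, 0.1342, 0.0901]
tool_rot: [0.945, 0.327, 0.0, 0.001]
force: [-0.8, 0.4, -0.7]
gripper_width: 0.0307
```

```bash
python3 - <<'E'
from h import *
plan([(.5596,.1355,.0748,38.2)],1,maxmm=25);print(sense()["force"])
E
```

```text
start [0.5602 0.1342 0.0901] 38.14 tilt z [ 1.2e-03 -7.0e-04 -1.0e+00]
L [[0.04, -0.14, 1.53], [0, 0, 0], [0, 0, 0], [0, 0, 0], [0, 0, 0]] R [[0.07, -0.03, -0.06], [0, 0, 0], [0, 0, 0], [0, 0, 0], [0, 0, 0]]
[-0.82679767  0.40557817 -0.68314422]
```

Call:
apply_moves(fingers=[-1,-1,-1,-1,-1], linear=[[0,-0.1,0.5],[0,0,0.4],[0,0,0.3],[0,0,0.2],[0,0,0.1]], rot=[[0,0,0],[0,0,0],[0,0,0],[0,0,0],[0,0,0]])

```text
time_s: 28.15
tool_pos: [0.5592, 0.1351, 0.0743]
tool_rot: [0.945, 0.327, -0.0, 0.001]
force: [-2.4, -1.0, 10.5]
gripper_width: 0.0303
```

Call:
apply_moves(fingers=[-1,0.6,0.6,0.6,0.6], linear=[[0,0,0],[0,0,0],[0,0,0],[0,0,0],[0,0,0]], rot=[[0,0,0],[0,0,0],[0,0,0],[0,0,0],[0,0,0]])

```text
time_s: 28.65
tool_pos: [0.56, 0.1352, 0.075]
tool_rot: [0.945, 0.327, 0.001, 0.001]
force: [-0.1, 0.3, 0.2]
gripper_width: 0.0683
```

Call:
apply_moves(fingers=[0.6,0.6,0.6,0.6,0.6], linear=[[0,0,-3],[0,0,-4],[0,0,-4],[0,0,-4],[0,0,-4]], rot=[[0,0,0],[0,0,0],[0,0,0],[0,0,0],[0,0,0]])

```text
time_s: 29.15
tool_pos: [0.5555, 0.1349, 0.2634]
tool_rot: [0.945, 0.327, -0.008, -0.001]
force: [0.9, -0.1, -0.1]
gripper_width: 0.0679
```

Call:
apply_moves(fingers=[0.6,0.6,0.6,0.6,0.6], linear=[[0,0,-2],[-3,-1,0],[-3,-1,0],[0,0,0],[0,0,0]], rot=[[0,0,0],[0,0,0],[0,0,0],[0,0,0],[0,0,0]])

```text
time_s: 29.65
tool_pos: [0.4987, 0.1135, 0.2926]
tool_rot: [0.945, 0.327, 0.0, 0.001]
force: [0.5, -0.2, 0.2]
gripper_width: 0.0684
```

```bash
python3 - <<'E'
from h import *
im,d=get_image("wrist");cv2.imwrite("pics/w9.png",im[...,::-1]);P=cloud("wrist",d)
B=np.array([.5114,.1968]);c,s_=np.cos(np.radians(38.2)),np.sin(np.radians(38.2));Q=np.array([[c,s_],[-s_,c]])
for n,h in dict(stopper_bottle=.1,lid_bottle=.084,crimp_vial=.092,screw_bottle=.108).items():
    for r in outline_of(n,"wrist")[:1]:
        q=P[r["region"]&(d>0)];z=np.percentile(q[:,2],90);t=q[abs(q[:,2]-z)<.004].mean(0)
        print(n,round(r["conf"],2),"top z",z.round(4),"expect",h,"block xy mm",(Q@(t[:2]-B)*1000).round(1))
im2,d2=get_image("scene");cv2.imwrite("pics/s9.png",cv2.resize(im2[100:350,150:400,::-1],(600,600)));P=cloud("scene",d2)
for n in "small_beaker dropper plastic_vial dish".split():
    for r in outline_of(n,"scene")[:1]:
        q=P[r["region"]&(d2>0)];t=q[q[:,2]>np.percentile(q[:,2],97)-.006].mean(0);print(n,r["conf"],t.round(3))
E
```

```text
stopper_bottle 0.67 top z 0.1008 expect 0.1 block xy mm [ 0.7 79.1]
lid_bottle 0.71 top z 0.0923 expect 0.084 block xy mm [  40.  -245.4]
crimp_vial 0.96 top z 0.0927 expect 0.092 block xy mm [ -0.1 -26.6]
screw_bottle 0.83 top z 0.1084 expect 0.108 block xy mm [ -0.2 -79. ]
small_beaker 0.75 [ 0.373 -0.009  0.051]
dropper 0.8 [0.693 0.028 0.09 ]
plastic_vial 0.51 [ 0.714 -0.041  0.055]
dish 0.92 [0.418 0.406 0.013]
```

View pics/w9.png

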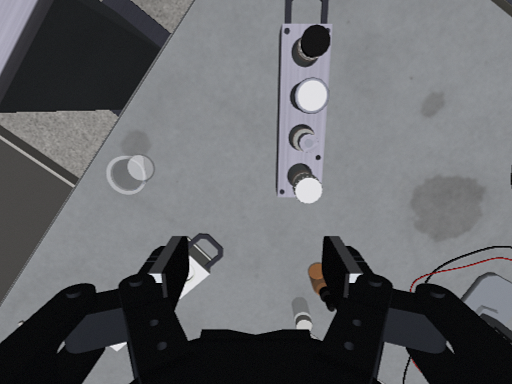

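View pics/s9.png

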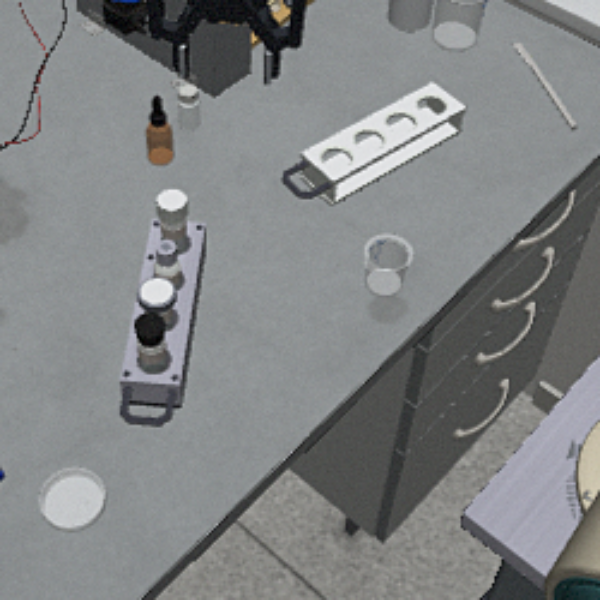

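Both views show the four bottles upright in loop-end order: stopper (315,40), lid (310,95), crimp (303,140) and screw (307,188) in the wrist view. The network's lid hit was spurious, so I'll check the lid by depth and then hand in.

```bash
python3 - <<'E'
from h import *
im,d=get_image("wrist");P=cloud("wrist",d);q=P[80:112,294:328].reshape(-1,3);q=q[q[:,2]>.075];t=q.mean(0)
a=np.radians(38.2);Q=np.array([[np.cos(a),np.sin(a)],[-np.sin(a),np.cos(a)]])
print("lid top",np.median(q[:,2]),Q@(t[:2]-[.5114,.1968])*1000)
if abs(np.median(q[:,2])-.084)<.003: print(hand_in())
E
```

```text
lid top 0.08445697258359783 [ 1.61276132 25.42933246]
the job is handed in; nothing more can be done
None
```

I moved all four bottles into the block one at a time, in their rack order counted from the loop end: stopper, lid, crimp, screw in holes 1 to 4. I lowered each one until it touched the floor of its hole, then released it. I handed the job in at about 30 s.

- **Bottles:** the last wrist view puts every top within 1 mm of its expected height and within 2 mm of its hole centre. All four stand upright.
- **Bystanders:** the beaker and plastic vial read within 2 mm of where they started. The dish read about 1 mm off in the scene camera. The dropper was first seen only in the top view; it reads within 7 mm of that and is still standing.
- **Contact forces:** the highest force I read while seating was about 42 N at the wrist. That was the first bottle pressing on its hole floor, and the wrist limit is 120 N. The separate 40 N limit is for the arm or gripper body pressing on something.
- **Check that disagreed:** the network's first lid-bottle hit in the final view was wrong, placing it well away from the block. A direct depth check put the lid in hole 2 at 84.5 mm, against the expected 84 mm.

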